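# Put the spray cans away, empties to scrap

### The arm

A 6-joint arm with a two-finger parallel gripper is mounted at the origin on the work surface. World frame = base frame: x ahead of the robot, y to its left, z up, the work surface at z = 0. Lengths are in m, angles in rad, forces in N, time in s.
With the tool pointing down it reaches from about 0.25 to 0.775 m from the base axis. Payload 4 kg.
Tool frame: the origin (TCP) lies on the centre line of the jaws, within the pads' length; the fingertips stand 17 mm ahead of it and the grasp point (between the pads) lies 2 mm behind it; z points along the fingers, y is the direction in which the jaws open and shut (so a half turn about z gives the same grasp; the last joint's range is limited). The gripper opens to 85 mm and grips with 20 to 120 N. Pads are 22 mm wide; open, the fingers measure 114 mm over their backs; the gripper's body (76 mm by 85 mm) begins 54 mm behind the grasp point. The pads swing forward as they close: fully open they stand 13 mm farther back than shut.
Start: joints at [1.155, 0.087, 1.371, -0, 1.684, -0.103], TCP at [0.169, 0.523, 0.248] pointing down, gripper open.
Joint ranges: [-3.1, 3.1], [-0.76, 2.03], [0.27, 2.55], [-1.08, 4.22], [0.17, 2.65], [-2.57, 2.57]. Speed limits (rad/s): [2.79, 2.79, 3.14, 3.14, 3.14, 3.14].

### API

Orientations are given as a unit quaternion [x, y, z, w].
In Python, from bench import robot gives the robot as it stands.
- The arm moves only by the shell command python3 -m crank 'ROWS' [FORCE]. ROWS is a JSON object of lists of equal length, an entry for each row: "claw": the opening, from 0 (shut) to 1 (fully open); "slide": the shift along the tool's x, y, z in mm, a list of three; "rot": the turn, a rotation vector about the tool's x, y, z in degrees, a list of three. A call has 1 to 5 rows; each row shifts and turns the commanded pose from where the row before left it, along the tool's axes as they then stand; what a row does not reach is not made up. A row lasts 1/8 s, in which the tool goes at most 62.5 mm and 10.7 degrees, less where a joint would pass 70% of its speed; a pose out of reach is approached as far as the arm can. A call is refused whole if a number of a shift passes 62.5 or a number of a turn 10.7, either way. A call with a gripper value outside its range is refused whole. The fingers move at their own pace and stop on an object; FORCE is the grip in N (left out, the last holds). Time passes only in rows, so rows that do not move let the fingers close. It gives the time, the measured TCP pose, the force and the opening at its end, in the units of the state.
- robot.read_state(): the state, without advancing time (a new reading comes with each control period).
- robot.read_camera(name): name is "side" or "top"; returns a dict with "pixels" (480x640x3 uint8, red, green, blue), "depth" (480x640 float32, m along the optical axis (not along the pixel's ray), 0 where there is no reading), "camera_matrix" (3x3 intrinsics, pixels), "pose" (4x4, takes a point from camera to world coordinates). Camera axes: x right, y down, z forward; pixel columns grow to the right and rows downward; lengths in m; the calibration is good to about 2 mm. A picture is of the moment at which its call begins.
- robot.job_done(): hands the job in, once; it reports no verdict.
The state is a dict: "time_s": time; "joint_pos": joint angles; "joint_vel": joint speeds; "tau": joint torques, N m; "tcp_pos": TCP position; "tool_rot": TCP orientation; "wrist_force": force on the tool from outside, world axes, zero at the start; "moment": the same for the moment, N m; "finger_gap": opening from 0.0 (shut) to 1.0 (fully open).
Only numpy, scipy, OpenCV 4.12 (cv2) and the standard library are available. Lean on these libraries where they do the work, as an engineer would, in place of code of your own. Each camera call takes 0.05 s, during which the arm holds its last target.

### The job

Put the four loose spray cans away: stand the red one and the blue one in the free place of the carton that holds cans of its colour. Of the two identical grey primers one is full and one is empty: feel by lifting which is which, stand the full one in the free place of the grey primer carton and put the empty one into the steel scrap tub. Keep the cans upright as you handle them, and do not push or tip over the glass jar of screws.

Things in the scene. Friction and masses are not known exactly. Their poses are not given: they have to be found in the camera images.
- red_can: spray can, 155 mm tall: body 56 mm across up to 116 mm, white with a broad red band, then a red cap 45 mm across; full, about 280 g. Loose on the bench. Origin: centre of its underside, z up along the can
- blue_can: spray can, 155 mm tall: body 56 mm across up to 116 mm, white with a broad blue band, then a blue cap 45 mm across; full, about 280 g. Loose on the bench. Origin: centre of its underside, z up along the can
- primer_a: spray can, 155 mm tall: body 56 mm across up to 116 mm, white with a broad grey band, then a grey cap 45 mm across; one of two identical-looking primers: one is full (about 300 g), the other empty (about 75 g), only the weight tells which. Loose on the bench. Origin: centre of its underside, z up along the can
- primer_b: spray can, 155 mm tall: body 56 mm across up to 116 mm, white with a broad grey band, then a grey cap 45 mm across; one of two identical-looking primers: one is full (about 300 g), the other empty (about 75 g), only the weight tells which. Loose on the bench. Origin: centre of its underside, z up along the can
- red_carton: fixed cardboard carton; two red cans (axes at x 73 and 130 mm, tops 159 mm up) and a free place. Origin: on the bench under the free place's centre; x along the carton to the stock cans, y across, z up. Floor 4 mm thick. Free place: x -42 mm (end wall, top 26 mm up) to +45 mm, y -38 to 38 mm (4 mm side walls, top 38 mm up; 54 mm beside the stock)
- blue_carton: fixed cardboard carton; two blue cans (axes at x 73 and 130 mm, tops 159 mm up) and a free place. Origin: on the bench under the free place's centre; x along the carton to the stock cans, y across, z up. Floor 4 mm thick. Free place: x -42 mm (end wall, top 26 mm up) to +45 mm, y -38 to 38 mm (4 mm side walls, top 38 mm up; 54 mm beside the stock)
- primer_carton: fixed cardboard carton; two grey primer cans (axes at x 73 and 130 mm, tops 159 mm up) and a free place. Origin: on the bench under the free place's centre; x along the carton to the stock cans, y across, z up. Floor 4 mm thick. Free place: x -42 mm (end wall, top 26 mm up) to +45 mm, y -38 to 38 mm (4 mm side walls, top 38 mm up; 54 mm beside the stock)
- scrap_tub: fixed open steel scrap tub, 205 x 170 mm, 89 mm high over its rim, 4 mm walls, a few crushed cans inside. Origin: on the bench under the middle of the clear part of its floor (4 mm thick), z up. Inside: x -64 to 132 mm, y -81 to 81 mm; beyond x = 70 mm it is filled with scrap up to 30 mm high
- screw_jar: bystander: glass jar of screws with a brass lid, 56 mm across, 68 mm tall, 250 g, loose, standing on the bench. Origin: centre of its underside, z up
There are look-alikes about, which are no part of the job. What is shaped like the red_can but yellow is not meant. Leave any green look-alike of the primer_a alone.

How it is judged:
At the end, for the whole second after the job is handed in: The red, the blue and the full primer can each stand upright (within 7 degrees) on the floor of the free place in the carton of their colour (within 22 mm of its centre); the empty primer lies or stands in the scrap tub, its base below the rim; all at rest (horizontal distance between red_can and red_carton below 0.022 m and z of red_can in the frame of red_carton below 0.012 m and angle between each of red_can, blue_can's own z axis and vertical below 0.12 rad and horizontal distance between blue_can and blue_carton below 0.022 m and z of blue_can in the frame of blue_carton below 0.012 m and ((horizontal distance between primer_a and primer_carton below 0.022 m and z of primer_a in the frame of primer_carton below 0.012 m and angle between primer_a's own z axis and vertical below 0.12 rad and contact force between primer_a and primer_carton above 1.7 N and x of primer_b in the frame of scrap_tub between -0.066 and 0.134 m and y of primer_b in the frame of scrap_tub between -0.083 and 0.083 m and z of primer_b in the frame of scrap_tub below 0.085 m) or (horizontal distance between primer_b and primer_carton below 0.022 m and z of primer_b in the frame of primer_carton below 0.012 m and angle between primer_b's own z axis and vertical below 0.12 rad and contact force between primer_b and primer_carton above 1.7 N and x of primer_a in the frame of scrap_tub between -0.066 and 0.134 m and y of primer_a in the frame of scrap_tub between -0.083 and 0.083 m and z of primer_a in the frame of scrap_tub below 0.085 m)) and linear speed of each of red_can, blue_can, primer_a, primer_b below 0.02 m/s); the robot touches nothing.
It fails at once if a can was tipped over (more than 40 degrees) outside the scrap tub (angle between any of red_can, blue_can's own z axis and vertical above 0.7 rad or (angle between primer_a's own z axis and vertical above 0.7 rad and horizontal distance between primer_a and scrap_tub above 0.16 m) or (angle between primer_b's own z axis and vertical above 0.7 rad and horizontal distance between primer_b and scrap_tub above 0.16 m)).
It fails at once if the jar of screws was pushed more than 30 mm or tipped over (distance of screw_jar from where it was at the start of the episode above 0.03 m or angle between screw_jar's own z axis and vertical above 0.5 rad).
It also fails if it takes over 118 s, if anything falls off the work surface, if the arm or the gripper's body presses on something with over 40 N, if the wrist force passes 120 N, or if a joint passes its speed limit or range.

## Working session

There is one attempt and no reset: what is moved stays moved. The work goes in short steps, Python scripts to look and compute and a shell command to move; the robot and the scene stay as the last step left them, time stands still between calls to the robot, and variables do not carry over. Pictures are saved under pics/ and viewed, and the job is handed in when it is done.

```bash
ls; mkdir -p pics
cat > h.py <<'E'
import numpy as np,cv2
from bench import robot
def snap(n,fn):
    c=robot.read_camera(n); cv2.imwrite('pics/'+fn,c['pixels'][:,:,::-1]); np.savez('pics/'+fn[:-4]+'.npz',**c); return c
def xyz(c):
    K=c['camera_matrix'];d=c['depth'];v,u=np.mgrid[:480,:640]
    P=np.stack([(u-K[0,2])/K[0,0]*d,(v-K[1,2])/K[1,1]*d,d],-1)
    T=c['pose'];return P@T[:3,:3].T+T[:3,3]
E
python3 - <<'E'
from h import *
for n in('top','side'):
    c=snap(n,n+'0.png');print(c['camera_matrix'],c['pose'].round(3))
print(robot.read_state())
E
```

```text
pics
[[610.70336002   0.         323.05920302]
 [  0.         610.70336002 254.77072773]
 [  0.           0.           1.        ]] [[ 0.021 -0.997  0.069  0.401]
 [-1.    -0.021 -0.     0.005]
 [ 0.002 -0.069 -0.998  1.287]
 [ 0.     0.     0.     1.   ]]
[[592.80855344   0.         327.24532581]
 [  0.         592.80855344 240.4201699 ]
 [  0.           0.           1.        ]] [[ 0.896 -0.298  0.329  0.051]
 [-0.444 -0.574  0.688 -0.858]
 [-0.016 -0.763 -0.647  0.865]
 [ 0.     0.     0.     1.   ]]
{'time_s': 0.1, 'joint_pos': array([ 1.15489946e+00,  8.79215958e-02,  1.37214872e+00,  5.67255554e-05,
        1.68361017e+00, -1.03096666e-01]), 'joint_vel': array([-0.00037084, -0.00320262, -0.00302719,  0.00051635,  0.00085455,
       -0.00054684]), 'tau': array([ 1.70745403e-03, -3.53017151e+01, -3.14218175e+01, -1.32203377e-04,
        8.00098933e-03, -1.61638178e-05]), 'tcp_pos': array([0.16906136, 0.52292442, 0.24721088]), 'tool_rot': array([ 1.55760055e-01,  9.87794369e-01, -1.00173500e-03, -2.95105555e-04]), 'wrist_force': array([ 0.43446935, -0.0090433 , -1.00532282]), 'moment': array([-0.03215999, -0.04675483, -0.03074033]), 'finger_gap': 1.0023248938946099}
```

View pics/top0.png

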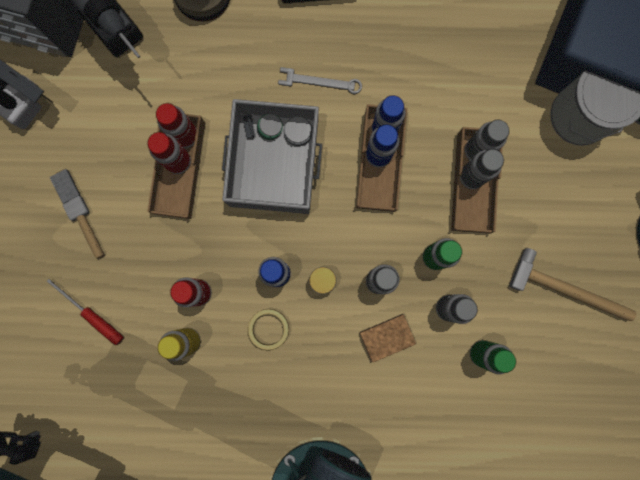

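View pics/side0.png

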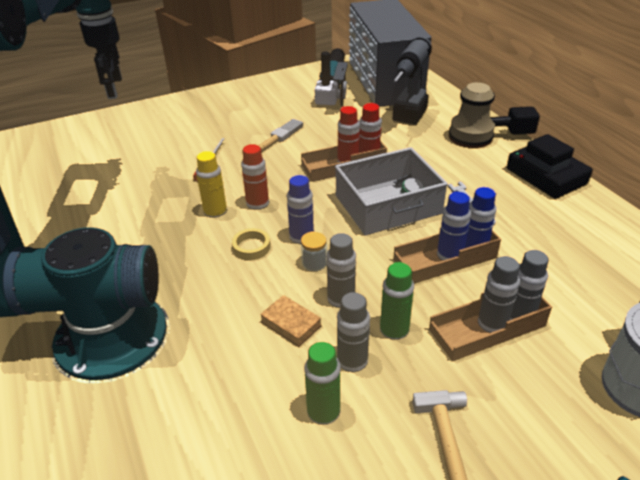

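```bash
cat > m.py <<'E'
from h import *
def tops(c,lo=.14,hi=.175):
    P=xyz(c);z=P[...,2];m=((z>lo)&(z<hi)&(c['depth']>0)).astype(np.uint8)
    n,l,s,ce=cv2.connectedComponentsWithStats(m)
    for i in range(1,n):
        if 60<s[i,4]<6000:
            q=P[l==i];px=c['pixels'][l==i].mean(0).astype(int)
            (cx,cy),r=cv2.minEnclosingCircle(q[:,:2].astype(np.float32))
            print(ce[i].round(),s[i,4],'mean',q.mean(0).round(4),'circ',round(cx,4),round(cy,4),round(r,4),px)
if __name__=='__main__':
    c=dict(np.load('pics/top0.npz'));tops(c)
    print('jar');tops(c,.055,.075)
    P=xyz(c);z=P[...,2]
    for n,(u0,v0,u1,v1),lo,hi in(('tub',(215,92,325,220),.08,.096),('bench',(200,380,250,420),-.1,.1)):
        m=np.zeros((480,640),bool);m[v0:v1,u0:u1]=1;m&=(z>lo)&(z<hi)
        q=P[m];print(n,len(q),q[:,2].mean(),cv2.minAreaRect(q[:,:2].astype(np.float32)))
    for n,(u0,v0,u1,v1) in dict(red=(145,170,200,222),blue=(352,165,405,215),pri=(448,185,500,238)).items():
        m=np.zeros((480,640),bool);m[v0:v1,u0:u1]=1;m&=(z>.018)&(z<.045)
        q=P[m];print(n,len(q),cv2.minAreaRect(q[:,:2].astype(np.float32)),cv2.boxPoints(cv2.minAreaRect(q[:,:2].astype(np.float32))).round(3).tolist())
E
python3 m.py
```

```text
[36. 17.] 478 mean [0.9217 0.5611 0.1562] circ 0.941 0.5853 0.0534 [35 35 36]
[392. 107.] 476 mean [ 0.76   -0.1201  0.1584] circ 0.7624 -0.1205 0.0225 [ 42  58 107]
[168. 115.] 488 mean [0.7366 0.3018 0.158 ] circ 0.7385 0.3038 0.0229 [111  31  28]
[497. 131.] 492 mean [ 0.7186 -0.3167  0.1581] circ 0.7203 -0.3191 0.0226 [85 86 83]
[386. 136.] 463 mean [ 0.7045 -0.109   0.1586] circ 0.7067 -0.11 0.0226 [ 40  58 110]
[160. 144.] 484 mean [0.6811 0.3147 0.1583] circ 0.6831 0.3168 0.0231 [111  30  28]
[491. 161.] 487 mean [ 0.6623 -0.3064  0.1582] circ 0.6641 -0.3082 0.0233 [86 86 84]
[450. 251.] 457 mean [ 0.4911 -0.2312  0.155 ] circ 0.4914 -0.2327 0.0223 [ 52 104  60]
[272. 270.] 441 mean [0.4482 0.0989 0.1553] circ 0.4487 0.0993 0.0221 [ 40  58 115]
[386. 278.] 436 mean [ 0.4383 -0.1131  0.1554] circ 0.4382 -0.1139 0.0219 [97 98 97]
[183. 292.] 462 mean [0.4055 0.2629 0.1547] circ 0.4056 0.264 0.0221 [122  34  33]
[465. 309.] 467 mean [ 0.385  -0.26    0.1549] circ 0.3845 -0.2615 0.0227 [90 90 88]
[170. 346.] 478 mean [0.3045 0.2821 0.1545] circ 0.3043 0.2839 0.0222 [136 126  45]
[
[... 1991 characters left out ...]
00000262260437, 0.2720000147819519], [0.6700000166893005, 0.3580000102519989], [0.5699999928474426, 0.3700000047683716]]
blue 336 ((0.6353250741958618, -0.10867933928966522), (0.08449923992156982, 0.09506847709417343), 85.48958587646484) [[0.5849999785423279, -0.1469999998807907], [0.6790000200271606, -0.1550000011920929], [0.6859999895095825, -0.07000000029802322], [0.5910000205039978, -0.06300000101327896]]
pri 508 ((0.5945631265640259, -0.309303343296051), (0.08614642173051834, 0.09860193729400635), 87.0291519165039) [[0.5429999828338623, -0.3499999940395355], [0.6420000195503235, -0.35499998927116394], [0.6460000276565552, -0.26899999380111694], [0.5479999780654907, -0.2639999985694885]]
```

Run:
```python
import cv2
i=cv2.imread('pics/top0.png')
cv2.imwrite('pics/z0.png',cv2.resize(i[90:250,140:340],None,fx=4,fy=3.75)[:600])
cv2.imwrite('pics/z1.png',cv2.resize(i[90:240,340:510],None,fx=4,fy=4))
```

```text
(no output)
```

View pics/z0.png

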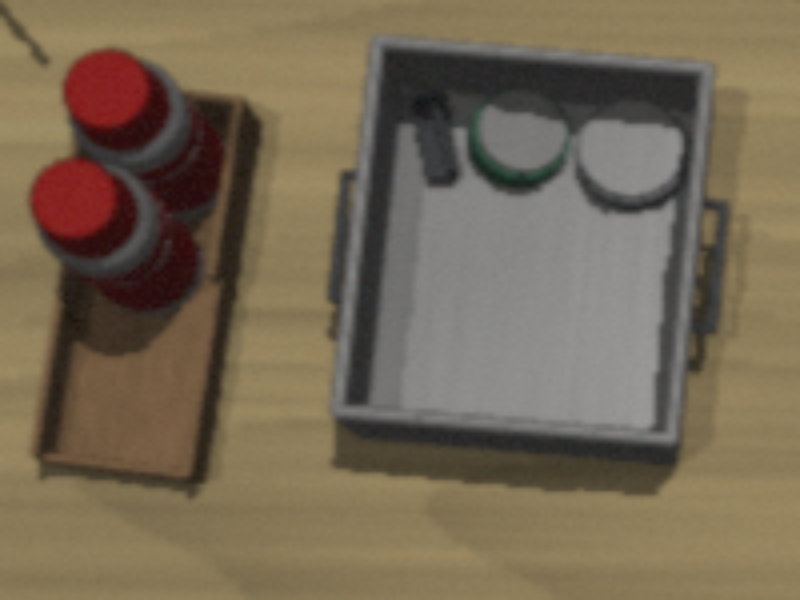

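View pics/z1.png

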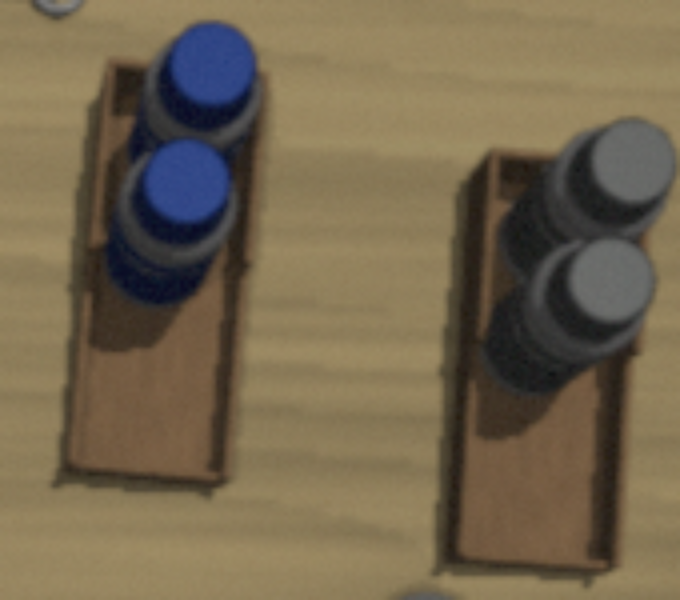

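Run:
```python
from m import *
c=dict(np.load('pics/side0.npz'));tops(c)
print('shoulder?')
t=dict(np.load('pics/top0.npz'));P=xyz(t)
def ray(u,v,h):
    K=t['camera_matrix'];T=t['pose'];d=T[:3,:3]@np.array([(u-K[0,2])/K[0,0],(v-K[1,2])/K[1,1],1]);return (T[:3,3]+d*(h-T[2,3])/d[2])[:2]
def z0(x,y):return x/4+140-.4,y/3.75+90-.4
def z1(x,y):return x/4+340-.4,y/4+90-.4
for n,a,b in(('red',z0(40,460),z0(195,480)),('blue',z1(68,469),z1(225,482)),('pri',z1(448,560),z1(612,570))):
    A=ray(*a,.030);B=ray(*b,.030);e=A-B;L=np.linalg.norm(e);e/=L;ax=np.array([e[1],-e[0]])
    print(n,A,B,L,'yaw',np.degrees(np.arctan2(ax[1],ax[0])),'origin',(A+B)/2+ax*.046)
```

```text
[576.  30.] 1616 mean [1.5488 0.4551 0.157 ] circ 1.5476 0.5024 0.3081 [121  94  62]
[376.  48.] 547 mean [0.9333 0.6254 0.1572] circ 0.9668 0.7051 0.175 [65 65 66]
[325.  57.] 98 mean [0.7745 0.6413 0.1556] circ 0.7777 0.6428 0.0175 [44 39 31]
[478.  90.] 338 mean [1.0413 0.2704 0.149 ] circ 1.0454 0.2744 0.0393 [162 144 111]
[371. 110.] 230 mean [0.7313 0.2979 0.1546] circ 0.7346 0.3037 0.0257 [149  42  30]
[348. 113.] 233 mean [0.6755 0.3104 0.1547] circ 0.6786 0.3156 0.0244 [153  51  35]
[252. 152.] 255 mean [0.4001 0.258  0.1526] circ 0.4031 0.2629 0.0239 [168  64  41]
[206. 159.] 270 mean [0.2986 0.2772 0.1525] circ 0.3003 0.2828 0.0237 [195 174  42]
[299. 183.] 302 mean [0.4425 0.0934 0.1527] circ 0.4429 0.0982 0.0237 [ 66  68 134]
[484. 196.] 370 mean [ 0.7546 -0.1256  0.155 ] circ 0.7597 -0.1216 0.0245 [ 37  50 129]
[458. 201.] 376 mean [ 0.6986 -0.1149  0.1551] circ 0.704 -0.1116 0.0242 [ 40  52 129]
[341. 243.] 402 mean [ 0.4327 -0.1191  0.1532] circ 0.4349 -0.1149 0.0232 [112 108 100]
[ 82. 296.] 2616 mean [-0.0173 -0.0466  0.1588] circ -0.015 0.0019 0.1337 [24 37 39]
[53
[... 219 characters left out ...]
0.4877 -0.2331 0.0225 [ 64 132  58]
[353. 305.] 537 mean [ 0.3792 -0.2668  0.1533] circ 0.3803 -0.2621 0.0232 [109 106 100]
[633. 324.] 465 mean [ 0.7604 -0.5004  0.145 ] circ 0.7669 -0.505 0.0475 [183 182 185]
[322. 355.] 662 mean [ 0.2864 -0.3378  0.1534] circ 0.2888 -0.3343 0.0225 [ 73 140  62]
shoulder?
red [0.56840789 0.36557963] [0.55902525 0.28494285] 0.08118080852261186 yaw -6.636912651604687 origin [0.6094083  0.31994469]
blue [ 0.58899352 -0.06300832] [ 0.58396298 -0.14450819] 0.08165498447583693 yaw -3.5320709198950206 origin [ 0.63239087 -0.10659219]
pri [ 0.54580503 -0.26040977] [ 0.54243501 -0.34528808] 0.08494519210850925 yaw -2.273683336645293 origin [ 0.5900838  -0.30467388]
```

```bash
cat > d.py <<'E'
import sys
from h import *
from scipy.spatial.transform import Rotation as R
s=robot.read_state();T=R.from_quat(s['tool_rot'])
print('tcp',s['tcp_pos'].round(4),'t',s['time_s'],'gap',round(s['finger_gap'],3),'F',s['wrist_force'].round(2),'tooly deg',np.degrees(np.arctan2(*T.as_matrix()[[1,0],1])).round(2),'tilt',T.as_matrix()[:,2].round(4))
if len(sys.argv)>3: print('slide mm',(T.inv().apply(np.array(list(map(float,sys.argv[1:4])))-s['tcp_pos'])*1000).round(1))
E
python3 -m crank '{"claw":[1,1,1],"slide":[[0,0,0],[0,0,0],[0,0,0]],"rot":[[0,0,-9],[0,0,-9],[0,0,0]]}' 60
python3 d.py .4045 .2635 .247
```

```text
time_s: 0.48
tcp_pos: [0.1691, 0.5231, 0.2477]
tool_rot: [0.0, 1.0, -0.001, -0.0]
wrist_force: [-0.0, -0.8, 0.2]
finger_gap: 1.001
tcp [0.1691 0.5231 0.2477] t 0.475 gap 1.001 F [-0.02 -0.81  0.18] tooly deg 89.97 tilt [-5.e-04 -1.e-03 -1.e+00]
slide mm [-235.5 -259.5    0.9]
```

```bash
python3 -m crank '{"claw":[1,1,1,1,1],"slide":[[-40,-45,0],[-42,-47,0],[-42,-47,0],[-42,-47,0],[-42,-47,0]],"rot":[[0,0,0],[0,0,0],[0,0,0],[0,0,0],[0,0,0]]}'
python3 -m crank '{"claw":[1,1,1],"slide":[[-20,-20,0],[-7.5,-6.5,0],[0,0,0]],"rot":[[0,0,0],[0,0,0],[0,0,0]]}'
python3 d.py .4045 .2635 .134
```

```text
time_s: 1.1
tcp_pos: [0.3771, 0.2905, 0.2483]
tool_rot: [0.001, 1.0, 0.0, 0.0]
wrist_force: [0.1, 1.1, -0.0]
finger_gap: 0.999
time_s: 1.48
tcp_pos: [0.4036, 0.2659, 0.2481]
tool_rot: [0.0, 1.0, 0.0, -0.0]
wrist_force: [-0.1, 0.1, -0.4]
finger_gap: 0.998
tcp [0.4036 0.2659 0.2481] t 1.475 gap 0.998 F [-0.12  0.09 -0.41] tooly deg 89.99 tilt [-8.e-04  4.e-04 -1.e+00]
slide mm [ -1.   -2.5 114.1]
```

```bash
python3 -m crank '{"claw":[1,1,1,1,1],"slide":[[-1,-2,30],[0,0,40],[0,0,30],[0,0,14],[0,0,0]],"rot":[[0,0,0],[0,0,0],[0,0,0],[0,0,0],[0,0,0]]}'
python3 -m crank '{"claw":[0.7,0.5,0.3,0.3,0.3],"slide":[[0,0,0],[0,0,0],[0,0,0],[0,0,0],[0,0,0]],"rot":[[0,0,0],[0,0,0],[0,0,0],[0,0,0],[0,0,0]]}' 50
python3 d.py; python3 -c "
from h import *
snap('side','s1.png')"
```

```text
time_s: 2.1
tcp_pos: [0.4037, 0.2643, 0.1337]
tool_rot: [-0.001, 1.0, -0.0, -0.001]
wrist_force: [-0.9, 0.2, 0.5]
finger_gap: 1.002
time_s: 2.72
tcp_pos: [0.4056, 0.2644, 0.136]
tool_rot: [-0.001, 1.0, 0.001, 0.001]
wrist_force: [-0.2, 1.7, 7.1]
finger_gap: 0.515
tcp [0.4056 0.2644 0.136 ] t 2.725 gap 0.515 F [-0.23  1.69  7.08] tooly deg 90.07 tilt [ 0.0028  0.0022 -1.    ]
```

View pics/s1.png

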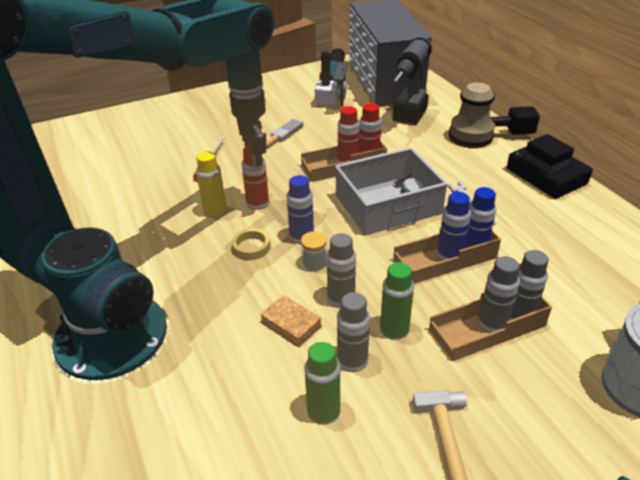

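The side picture shows the jaws on the red cap (255,150), with the red can still upright. I'll lift it and carry it over.

```bash
python3 -m crank '{"claw":[0.3,0.3,0.3,0.3,0.3],"slide":[[0,0,-10],[0,0,-25],[0,0,-35],[0,0,-15],[0,0,0]],"rot":[[0,0,0],[0,0,0],[0,0,0],[0,0,0],[0,0,0]]}'
python3 d.py .610 .321 .22
python3 -m crank '{"claw":[0.3,0.3,0.3,0.3,0.3],"slide":[[-15,4,0],[-30,8,0],[-35,10,0],[-35,10,0],[-30,8,0]],"rot":[[0,0,0],[0,0,0],[0,0,0],[0,0,0],[0,0,0]]}'
python3 -m crank '{"claw":[0.3,0.3,0.3,0.3,0.3],"slide":[[-25,7,0],[-20,6,0],[-10,3,0],[-5,1,0],[0,0,0]],"rot":[[0,0,0],[0,0,0],[0,0,0],[0,0,0],[0,0,0]]}'
python3 d.py .610 .321 .142;python3 -c "
from h import *
snap('side','s2.png')"
```

```text
time_s: 3.4
tcp_pos: [0.405, 0.2638, 0.2199]
tool_rot: [-0.001, 1.0, 0.0, 0.001]
wrist_force: [0.2, 0.1, -3.4]
finger_gap: 0.512
tcp [0.405  0.2638 0.2199] t 3.4 gap 0.512 F [ 0.21  0.14 -3.4 ] tooly deg 90.07 tilt [ 1.4e-03  5.0e-04 -1.0e+00]
slide mm [-2.05e+02  5.70e+01  2.00e-01]
time_s: 4.03
tcp_pos: [0.5511, 0.304, 0.2162]
tool_rot: [-0.0, 1.0, -0.001, -0.002]
wrist_force: [0.7, -0.0, -3.0]
finger_gap: 0.516
time_s: 4.65
tcp_pos: [0.6095, 0.3209, 0.2187]
tool_rot: [-0.001, 1.0, -0.0, -0.001]
wrist_force: [-0.6, 0.5, -1.8]
finger_gap: 0.514
tcp [0.6095 0.3209 0.2187] t 4.65 gap 0.514 F [-0.64  0.54 -1.81] tooly deg 90.08 tilt [-1.1e-03 -4.0e-04 -1.0e+00]
slide mm [-0.6  0.1 76.7]
```

View pics/s2.png

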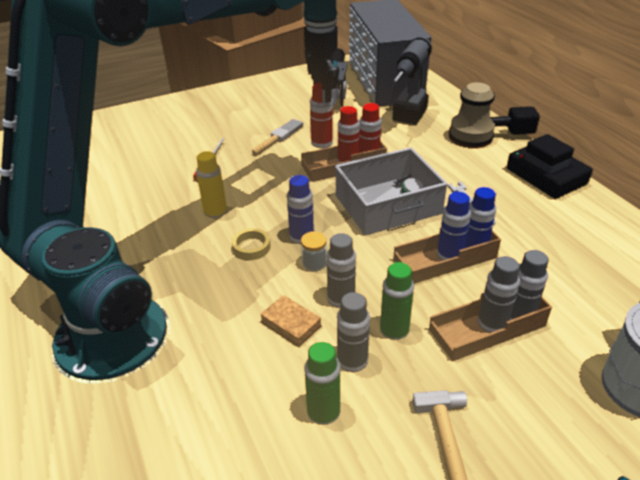

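The red can hangs upright above the free place of the red carton at (322,115). I'll lower it.

```bash
python3 -m crank '{"claw":[0.3,0.3,0.3,0.3,0.3],"slide":[[0,0,15],[0,0,25],[0,0,20],[0,0,13],[0,0,4]],"rot":[[0,0,0],[0,0,0],[0,0,0],[0,0,0],[0,0,0]]}'
python3 -m crank '{"claw":[0.3,0.3,0.3],"slide":[[0,0,2],[0,0,2],[0,0,0]],"rot":[[0,0,0],[0,0,0],[0,0,0]]}'
python3 d.py
```

```text
time_s: 5.32
tcp_pos: [0.609, 0.3208, 0.1408]
tool_rot: [-0.001, 1.0, -0.0, -0.001]
wrist_force: [0.5, 0.2, -2.7]
finger_gap: 0.514
time_s: 5.7
tcp_pos: [0.6103, 0.3213, 0.1401]
tool_rot: [-0.001, 1.0, 0.001, 0.001]
wrist_force: [-1.0, -0.5, 0.5]
finger_gap: 0.515
tcp [0.6103 0.3213 0.1401] t 5.7 gap 0.515 F [-1.   -0.45  0.47] tooly deg 90.08 tilt [ 0.0026  0.0011 -1.    ]
```

```bash
python3 -m crank '{"claw":[0.6,0.8,1,1,1],"slide":[[0,0,0],[0,0,0],[0,0,0],[0,0,0],[0,0,-10]],"rot":[[0,0,0],[0,0,0],[0,0,0],[0,0,0],[0,0,0]]}'
python3 -m crank '{"claw":[1,1,1,1,1],"slide":[[0,0,-35],[0,0,-40],[0,0,-25],[10,0,0],[30,-30,0]],"rot":[[0,0,0],[0,0,0],[0,0,0],[0,0,0],[0,0,0]]}'
python3 d.py .446 .0985 .2470
```

```text
time_s: 6.32
tcp_pos: [0.609, 0.3207, 0.1473]
tool_rot: [-0.001, 1.0, -0.001, -0.001]
wrist_force: [0.1, -0.2, 0.6]
finger_gap: 1.003
time_s: 6.95
tcp_pos: [0.5689, 0.2917, 0.2461]
tool_rot: [-0.002, 1.0, -0.0, -0.001]
wrist_force: [-0.5, -0.8, 0.5]
finger_gap: 1.0
tcp [0.5689 0.2917 0.2461] t 6.95 gap 1.0 F [-0.53 -0.81  0.53] tooly deg 90.18 tilt [-2.2e-03 -3.0e-04 -1.0e+00]
slide mm [ 123.5 -192.8   -0.6]
```

```bash
python3 -m crank '{"claw":[1,1,1,1,1],"slide":[[30,-45,0],[30,-45,0],[30,-45,0],[23,-38,0],[10,-18,0]],"rot":[[0,0,0],[0,0,0],[0,0,0],[0,0,0],[0,0,0]]}'
python3 -m crank '{"claw":[1,1],"slide":[[0,0,0],[0,0,0]],"rot":[[0,0,0],[0,0,0]]}'
python3 d.py .446 .0985 .134; python3 -c "
from m import *
c=snap('top','t2.png');tops(c)"
```

```text
time_s: 7.58
tcp_pos: [0.4448, 0.0985, 0.247]
tool_rot: [-0.0, 1.0, 0.0, -0.001]
wrist_force: [0.9, 0.4, 0.0]
finger_gap: 1.001
time_s: 7.82
tcp_pos: [0.4472, 0.1005, 0.2478]
tool_rot: [-0.001, 1.0, 0.0, -0.0]
wrist_force: [-0.1, 0.3, 0.5]
finger_gap: 1.001
tcp [0.4472 0.1005 0.2478] t 7.825 gap 1.001 F [-0.14  0.28  0.51] tooly deg 90.12 tilt [-4.e-04  8.e-04 -1.e+00]
slide mm [  1.2  -2.1 113.8]
[37. 17.] 459 mean [0.9216 0.5596 0.1563] circ 0.941 0.5845 0.0521 [38 39 39]
[392. 107.] 478 mean [ 0.7602 -0.12    0.1584] circ 0.7627 -0.1207 0.0225 [ 47  63 118]
[168. 115.] 491 mean [0.7365 0.3017 0.1579] circ 0.7386 0.3032 0.0227 [121  34  31]
[497. 131.] 491 mean [ 0.7184 -0.3167  0.1582] circ 0.7203 -0.3185 0.0228 [94 94 91]
[386. 136.] 464 mean [ 0.7044 -0.1089  0.1587] circ 0.7064 -0.1104 0.0228 [ 45  64 121]
[160. 144.] 488 mean [0.6809 0.3147 0.158 ] circ 0.6839 0.3164 0.0231 [122  33  30]
[491. 161.] 482 mean [ 0.6623 -0.3066  0.1582] circ 0.6641 -0.3074 0.0231 [95 96 93]
[156. 182.] 487 mean [0.6087 0.3186 0.1581] circ 0.6106 0.3212 0.0231 [125  34  32]
[450. 251.] 462 mean [ 0.4911 -0.2312  0.1549] circ 0.4919 -0.2328 0.0223 [ 57 113  66]
[386. 278.] 435 mean [ 0.4383 -0.1132  0.1554] circ 0.4384 -0.1141 0.022 [107 108 106]
[465. 309.] 468 mean [ 0.385  -0.2601  0.1546] circ 0.3849 -0.2616 0.0222 [98 99 96]
[170. 346.] 478 mean [0.3046 0.282  0.1545] circ 0.304 0.2836 0.0223 [149 139  50]
[504. 360.] 488 mean [ 0.2922 -0.3312  0.1544] circ 0.2917 -0.333 0.0224 [ 48 103  57]
```

View pics/t2.png

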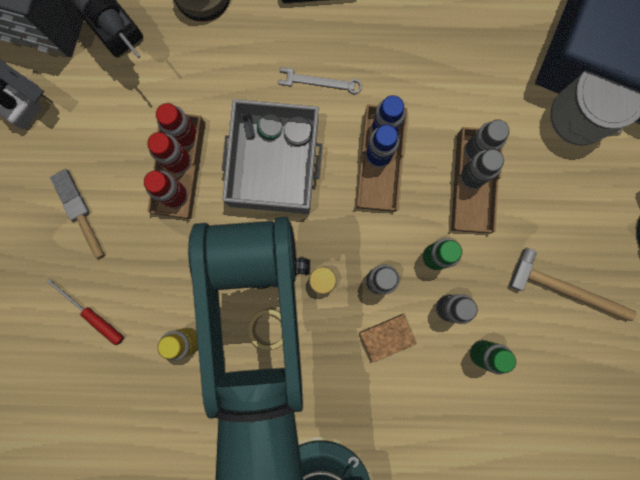

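Red can stands in its place, cap at (157,182) and top at z 0.158. Next is the blue can.

```bash
python3 -m crank '{"claw":[1,1,1,1,1],"slide":[[0,-1,30],[0,0,40],[0,0,30],[0,0,14],[0,0,0]],"rot":[[0,0,0],[0,0,0],[0,0,0],[0,0,0],[0,0,0]]}'
python3 -m crank '{"claw":[0.7,0.5,0.3,0.3,0.3],"slide":[[0,0,0],[0,0,0],[0,0,0],[0,0,0],[0,0,0]],"rot":[[0,0,0],[0,0,0],[0,0,0],[0,0,0],[0,0,0]]}' 50
python3 -m crank '{"claw":[0.3,0.3,0.3,0.3,0.3],"slide":[[0,0,-10],[0,0,-35],[0,0,-45],[0,0,-30],[0,0,-10]],"rot":[[0,0,0],[0,0,0],[0,0,0],[0,0,0],[0,0,0]]}'
python3 -m crank '{"claw":[0.3],"slide":[[0,0,0]],"rot":[[0,0,0]]}'
python3 d.py .6325 -.107 .264
```

```text
time_s: 8.5
tcp_pos: [0.4467, 0.0993, 0.1335]
tool_rot: [-0.001, 1.0, -0.0, -0.001]
wrist_force: [0.4, -1.6, 0.6]
finger_gap: 1.002
time_s: 9.12
tcp_pos: [0.4479, 0.0991, 0.1359]
tool_rot: [-0.001, 1.0, 0.001, 0.002]
wrist_force: [0.5, 1.8, 5.1]
finger_gap: 0.515
time_s: 9.75
tcp_pos: [0.4474, 0.0986, 0.266]
tool_rot: [-0.001, 1.0, -0.0, 0.001]
wrist_force: [0.1, -0.6, -3.1]
finger_gap: 0.513
time_s: 9.88
tcp_pos: [0.4467, 0.0986, 0.2637]
tool_rot: [-0.001, 1.0, -0.0, -0.0]
wrist_force: [0.2, 0.3, -3.1]
finger_gap: 0.515
tcp [0.4467 0.0986 0.2637] t 9.875 gap 0.515 F [ 0.16  0.3  -3.12] tooly deg 90.07 tilt [-9.e-04 -2.e-04 -1.e+00]
slide mm [-185.5 -205.9   -0.4]
```

```bash
python3 -m crank '{"claw":[0.3,0.3,0.3,0.3,0.3],"slide":[[-12,-13,0],[-25,-28,0],[-35,-39,0],[-35,-39,0],[-30,-34,0]],"rot":[[0,0,0],[0,0,0],[0,0,0],[0,0,0],[0,0,0]]}'
python3 -m crank '{"claw":[0.3,0.3,0.3,0.3,0.3],"slide":[[-25,-28,0],[-15,-16,0],[-6,-7,0],[-2,-2,0],[0,0,0]],"rot":[[0,0,0],[0,0,0],[0,0,0],[0,0,0],[0,0,0]]}'
python3 d.py .6325 -.107 .140
python3 -m crank '{"claw":[0.3,0.3,0.3,0.3,0.3],"slide":[[0,0,20],[0,0,35],[0,0,30],[0,0,20],[0,0,12]],"rot":[[0,0,0],[0,0,0],[0,0,0],[0,0,0],[0,0,0]]}'
python3 d.py .6325 -.107 .140;python3 -c "
from h import *
snap('side','s3.png')"
```

```text
time_s: 10.5
tcp_pos: [0.585, -0.0568, 0.2615]
tool_rot: [-0.0, 1.0, 0.0, -0.002]
wrist_force: [1.2, 0.3, -3.2]
finger_gap: 0.513
time_s: 11.12
tcp_pos: [0.6318, -0.1066, 0.264]
tool_rot: [-0.001, 1.0, 0.0, -0.0]
wrist_force: [-0.4, 0.1, -2.6]
finger_gap: 0.514
tcp [ 0.6318 -0.1066  0.264 ] t 11.125 gap 0.514 F [-0.43  0.05 -2.57] tooly deg 90.11 tilt [-8.e-04  5.e-04 -1.e+00]
slide mm [ -0.7  -0.5 124. ]
time_s: 11.75
tcp_pos: [0.6313, -0.1059, 0.1463]
tool_rot: [-0.001, 1.0, 0.0, -0.001]
wrist_force: [0.2, -0.5, -3.2]
finger_gap: 0.517
tcp [ 0.6313 -0.1059  0.1463] t 11.75 gap 0.517 F [ 0.23 -0.47 -3.2 ] tooly deg 90.14 tilt [-1.5e-03  6.0e-04 -1.0e+00]
slide mm [-1.2 -1.1  6.3]
```

View pics/s3.png

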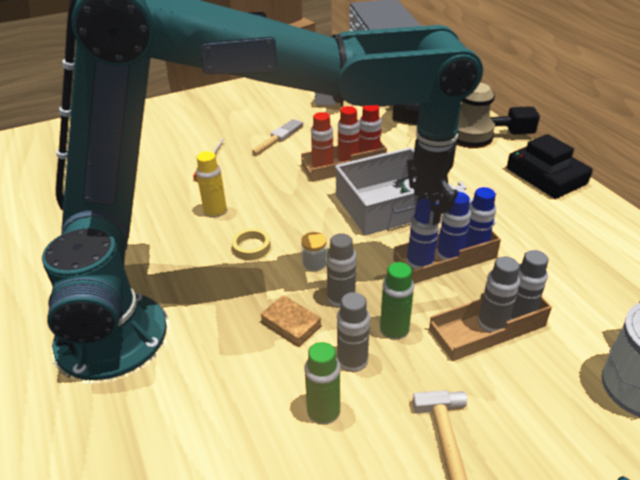

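The blue can is inside its carton's free place (422,235), upright. I'll lower the last few millimetres, release and retreat.

```bash
python3 -m crank '{"claw":[0.3,0.3,0.3,0.6,0.8],"slide":[[0,0,5],[0,0,3],[0,0,0],[0,0,0],[0,0,0]],"rot":[[0,0,0],[0,0,0],[0,0,0],[0,0,0],[0,0,0]]}'
python3 -m crank '{"claw":[1,1,1,1,1],"slide":[[0,0,0],[0,0,0],[0,0,-10],[0,0,-45],[0,0,-50]],"rot":[[0,0,0],[0,0,0],[0,0,0],[0,0,0],[0,0,0]]}'
python3 d.py .437 -.1135 .245
python3 -m crank '{"claw":[1,1,1,1,1],"slide":[[30,0,0],[50,0,0],[50,-2,0],[40,-4,0],[20,0,0]],"rot":[[0,0,0],[0,0,0],[0,0,0],[0,0,0],[0,0,0]]}'
python3 -m crank '{"claw":[1,1],"slide":[[5,0,0],[0,0,0]],"rot":[[0,0,0],[0,0,0]]}'
python3 d.py .437 -.1135 .134
```

```text
time_s: 12.42
tcp_pos: [0.6328, -0.1071, 0.1406]
tool_rot: [-0.001, 1.0, -0.0, 0.001]
wrist_force: [0.8, -0.2, 0.3]
finger_gap: 0.789
time_s: 13.05
tcp_pos: [0.6318, -0.1068, 0.2451]
tool_rot: [-0.001, 1.0, 0.0, -0.001]
wrist_force: [1.3, 0.4, -0.5]
finger_gap: 0.999
tcp [ 0.6318 -0.1068  0.2451] t 13.05 gap 0.999 F [ 1.28  0.37 -0.5 ] tooly deg 90.08 tilt [-1.7e-03  5.0e-04 -1.0e+00]
slide mm [194.8  -6.4   0.4]
time_s: 13.68
tcp_pos: [0.4406, -0.1133, 0.2456]
tool_rot: [-0.0, 1.0, -0.0, 0.001]
wrist_force: [1.4, 0.4, 0.0]
finger_gap: 1.0
time_s: 13.92
tcp_pos: [0.4377, -0.1133, 0.245]
tool_rot: [-0.001, 1.0, -0.0, 0.001]
wrist_force: [-0.4, 0.4, 0.4]
finger_gap: 1.003
tcp [ 0.4377 -0.1133  0.245 ] t 13.925 gap 1.003 F [-0.37  0.4   0.35] tooly deg 90.07 tilt [ 1.6e-03 -3.0e-04 -1.0e+00]
slide mm [  0.8  -0.2 110.9]
```

```bash
python3 -m crank '{"claw":[1,1,1,1,1],"slide":[[0,0,30],[0,0,40],[0,0,28],[0,0,13],[0,0,0]],"rot":[[0,0,0],[0,0,0],[0,0,0],[0,0,0],[0,0,0]]}'
python3 -m crank '{"claw":[0.7,0.5,0.3,0.3,0.3],"slide":[[0,0,0],[0,0,0],[0,0,0],[0,0,0],[0,0,0]],"rot":[[0,0,0],[0,0,0],[0,0,0],[0,0,0],[0,0,0]]}' 50
python3 -m crank '{"claw":[0.3,0.3,0.3,0.3,0.3],"slide":[[0,0,-10],[0,0,-35],[0,0,-45],[0,0,-30],[0,0,-10]],"rot":[[0,0,0],[0,0,0],[0,0,0],[0,0,0],[0,0,0]]}'
for i in 1 2 3 4 5 6; do python3 -m crank '{"claw":[0.3],"slide":[[0,0,0]],"rot":[[0,0,0]]}' | grep force; done
python3 d.py
```

```text
time_s: 14.55
tcp_pos: [0.4374, -0.1131, 0.1327]
tool_rot: [-0.001, 1.0, 0.0, -0.001]
wrist_force: [-0.1, -0.9, 0.5]
finger_gap: 0.998
time_s: 15.18
tcp_pos: [0.4381, -0.1134, 0.1348]
tool_rot: [-0.001, 1.0, -0.0, 0.002]
wrist_force: [0.2, 2.2, 5.2]
finger_gap: 0.516
time_s: 15.8
tcp_pos: [0.4375, -0.1135, 0.2649]
tool_rot: [-0.001, 1.0, -0.001, 0.001]
wrist_force: [-0.6, -0.1, -4.0]
finger_gap: 0.513
wrist_force: [-0.3, -0.5, -2.8]
wrist_force: [0.8, -0.1, -3.7]
wrist_force: [-0.4, -0.5, -3.5]
wrist_force: [-0.5, -1.4, -3.1]
wrist_force: [0.3, 0.1, -3.0]
wrist_force: [0.1, -0.4, -4.2]
tcp [ 0.4372 -0.1132  0.2633] t 16.55 gap 0.513 F [ 0.13 -0.4  -4.16] tooly deg 90.08 tilt [ 1.e-04  1.e-04 -1.e+00]
```

This primer averages about −3.4 N, so it is the full one (300 g is 2.9 N). I'll carry it high over the green can to the primer carton.

```bash
python3 -m crank '{"claw":[0.3,0.3,0.3,0.3,0.3],"slide":[[0,0,-15],[0,0,-30],[0,0,-18],[-5,-6,-2],[-15,-20,0]],"rot":[[0,0,0],[0,0,0],[0,0,0],[0,0,0],[0,0,0]]}'
python3 -m crank '{"claw":[0.3,0.3,0.3,0.3,0.3],"slide":[[-27,-34,0],[-30,-37,0],[-30,-37,0],[-22,-28,0],[-15,-19,0]],"rot":[[0,0,0],[0,0,0],[0,0,0],[0,0,0],[0,0,0]]}'
python3 -m crank '{"claw":[0.3,0.3,0.3,0.3],"slide":[[-6,-8,0],[-2,-3,0],[0,0,0],[0,0,0]],"rot":[[0,0,0],[0,0,0],[0,0,0],[0,0,0]]}'
python3 d.py .5895 -.306 .139
```

```text
time_s: 17.18
tcp_pos: [0.4575, -0.1392, 0.3286]
tool_rot: [-0.001, 1.0, -0.0, 0.0]
wrist_force: [0.5, -0.4, -3.7]
finger_gap: 0.515
time_s: 17.8
tcp_pos: [0.5822, -0.296, 0.3253]
tool_rot: [-0.0, 1.0, 0.001, -0.002]
wrist_force: [0.2, 1.1, -3.8]
finger_gap: 0.514
time_s: 18.3
tcp_pos: [0.5892, -0.3043, 0.329]
tool_rot: [-0.001, 1.0, -0.0, 0.0]
wrist_force: [0.1, 0.3, -3.3]
finger_gap: 0.515
tcp [ 0.5892 -0.3043  0.329 ] t 18.3 gap 0.515 F [ 0.08  0.29 -3.31] tooly deg 90.12 tilt [ 7.e-04 -2.e-04 -1.e+00]
slide mm [ -0.2  -1.7 190. ]
```

```bash
python3 -m crank '{"claw":[0.3,0.3,0.3,0.3,0.3],"slide":[[0,-1,25],[0,0,45],[0,0,45],[0,0,35],[0,0,20]],"rot":[[0,0,0],[0,0,0],[0,0,0],[0,0,0],[0,0,0]]}'
python3 -m crank '{"claw":[0.3,0.3,0.3],"slide":[[0,0,12],[0,0,6],[0,0,0]],"rot":[[0,0,0],[0,0,0],[0,0,0]]}'
python3 d.py .5895 -.306 .139;python3 -c "
from h import *
snap('side','s4.png')"
```

```text
time_s: 18.92
tcp_pos: [0.5885, -0.3049, 0.1561]
tool_rot: [-0.001, 1.0, 0.001, -0.001]
wrist_force: [0.2, -1.3, -2.5]
finger_gap: 0.515
time_s: 19.3
tcp_pos: [0.5899, -0.3062, 0.1412]
tool_rot: [-0.001, 1.0, -0.0, 0.001]
wrist_force: [0.3, 0.7, -2.8]
finger_gap: 0.516
tcp [ 0.5899 -0.3062  0.1412] t 19.3 gap 0.516 F [ 0.26  0.74 -2.85] tooly deg 90.08 tilt [ 1.3e-03 -7.0e-04 -1.0e+00]
slide mm [0.4 0.2 2.2]
```

View pics/s4.png

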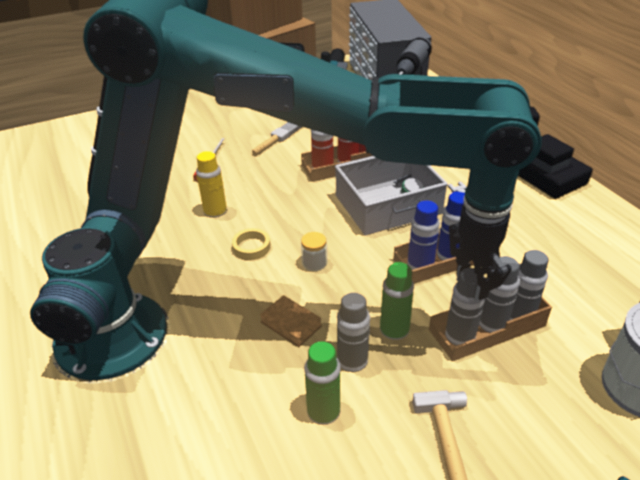

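The primer is in the carton's free place (463,310), upright and about 2 mm above the floor. I'll set it down, release and go to the other primer.

```bash
python3 -m crank '{"claw":[0.3,0.3,0.3,0.6,0.8],"slide":[[0,0,2.5],[0,0,1],[0,0,0],[0,0,0],[0,0,0]],"rot":[[0,0,0],[0,0,0],[0,0,0],[0,0,0],[0,0,0]]}'
python3 -m crank '{"claw":[1,1,1,1,1],"slide":[[0,0,0],[0,0,0],[0,0,-10],[0,0,-45],[0,0,-50]],"rot":[[0,0,0],[0,0,0],[0,0,0],[0,0,0],[0,0,0]]}'
python3 -m crank '{"claw":[1,1,1,1,1],"slide":[[30,6,0],[50,12,0],[50,12,0],[40,10,0],[25,5,0]],"rot":[[0,0,0],[0,0,0],[0,0,0],[0,0,0],[0,0,0]]}'
python3 -m crank '{"claw":[1,1],"slide":[[10,0,0],[0,0,0]],"rot":[[0,0,0],[0,0,0]]}'
python3 d.py .3835 -.2615 .134
```

```text
time_s: 19.98
tcp_pos: [0.5894, -0.306, 0.1366]
tool_rot: [-0.001, 1.0, 0.0, -0.0]
wrist_force: [-0.7, 0.5, 0.1]
finger_gap: 0.788
time_s: 20.6
tcp_pos: [0.5891, -0.3058, 0.2425]
tool_rot: [-0.001, 1.0, 0.001, -0.001]
wrist_force: [0.1, -0.0, -0.7]
finger_gap: 1.002
time_s: 21.22
tcp_pos: [0.3929, -0.2608, 0.2431]
tool_rot: [-0.0, 1.0, -0.001, 0.001]
wrist_force: [0.3, -0.2, -0.3]
finger_gap: 0.999
time_s: 21.48
tcp_pos: [0.3846, -0.2617, 0.2425]
tool_rot: [-0.0, 1.0, -0.0, 0.001]
wrist_force: [-0.4, 0.2, -0.2]
finger_gap: 0.997
tcp [ 0.3846 -0.2617  0.2425] t 21.475 gap 0.997 F [-0.4   0.25 -0.23] tooly deg 90.04 tilt [ 0.0015 -0.001  -1.    ]
slide mm [  1.2   0.3 108.5]
```

```bash
python3 -m crank '{"claw":[1,1,1,1,1],"slide":[[1,0,30],[0,0,40],[0,0,26],[0,0,12],[0,0,0]],"rot":[[0,0,0],[0,0,0],[0,0,0],[0,0,0],[0,0,0]]}'
python3 -m crank '{"claw":[0.7,0.5,0.3,0.3,0.3],"slide":[[0,0,0],[0,0,0],[0,0,0],[0,0,0],[0,0,0]],"rot":[[0,0,0],[0,0,0],[0,0,0],[0,0,0],[0,0,0]]}' 50
python3 -m crank '{"claw":[0.3,0.3,0.3,0.3,0.3],"slide":[[0,0,-10],[0,0,-35],[0,0,-50],[0,0,-50],[0,0,-35]],"rot":[[0,0,0],[0,0,0],[0,0,0],[0,0,0],[0,0,0]]}'
python3 -m crank '{"claw":[0.3],"slide":[[0,0,-12]],"rot":[[0,0,0]]}'
for i in 1 2 3 4 5 6; do python3 -m crank '{"claw":[0.3],"slide":[[0,0,0]],"rot":[[0,0,0]]}' | grep force; done
python3 d.py .645 .1155 .3285
```

```text
time_s: 22.1
tcp_pos: [0.3837, -0.2612, 0.1332]
tool_rot: [-0.001, 1.0, 0.001, -0.001]
wrist_force: [-0.6, 0.4, -0.6]
finger_gap: 1.002
time_s: 22.72
tcp_pos: [0.3841, -0.2617, 0.1352]
tool_rot: [-0.001, 1.0, -0.001, 0.001]
wrist_force: [-0.2, 0.8, 6.8]
finger_gap: 0.515
time_s: 23.35
tcp_pos: [0.3834, -0.2615, 0.3165]
tool_rot: [-0.001, 1.0, -0.001, 0.001]
wrist_force: [0.5, -0.9, -0.9]
finger_gap: 0.517
time_s: 23.48
tcp_pos: [0.3838, -0.2617, 0.3284]
tool_rot: [-0.001, 1.0, -0.001, 0.002]
wrist_force: [-0.1, -0.5, -2.2]
finger_gap: 0.515
wrist_force: [-0.3, 0.0, -1.6]
wrist_force: [0.5, 0.1, -0.9]
wrist_force: [0.3, 0.3, -0.5]
wrist_force: [-0.5, -0.8, -1.5]
wrist_force: [-0.0, 0.3, -1.2]
wrist_force: [-0.1, -0.5, 0.6]
tcp [ 0.3834 -0.2613  0.3257] t 24.225 gap 0.511 F [-0.1  -0.55  0.61] tooly deg 90.08 tilt [-0.e+00  1.e-04 -1.e+00]
slide mm [-262.1  376.4   -2.7]
```

This one averages about −0.85 N, so it is the empty. Next I'll take it to the tub.

```bash
python3 -m crank '{"claw":[0.3,0.3,0.3,0.3,0.3],"slide":[[-8,12,0],[-18,27,0],[-27,39,0],[-27,39,0],[-27,39,0]],"rot":[[0,0,0],[0,0,0],[0,0,0],[0,0,0],[0,0,0]]}'
python3 -m crank '{"claw":[0.3,0.3,0.3,0.3,0.3],"slide":[[-27,39,0],[-27,39,0],[-27,39,0],[-27,39,0],[-22,32,0]],"rot":[[0,0,0],[0,0,0],[0,0,0],[0,0,0],[0,0,0]]}'
python3 -m crank '{"claw":[0.3,0.3,0.3,0.3,0.3],"slide":[[-15,20,0],[-8,10,0],[-2,3,0],[0,0,0],[0,0,0]],"rot":[[0,0,0],[0,0,0],[0,0,0],[0,0,0],[0,0,0]]}'
python3 d.py .645 .1155 .142;python3 -c "
from h import *
snap('side','s5.png')"
```

```text
time_s: 24.85
tcp_pos: [0.4911, -0.1029, 0.326]
tool_rot: [-0.001, 1.0, 0.0, 0.0]
wrist_force: [0.8, -0.3, -0.9]
finger_gap: 0.513
time_s: 25.48
tcp_pos: [0.6206, 0.0859, 0.3255]
tool_rot: [-0.002, 1.0, 0.0, -0.0]
wrist_force: [0.2, 0.5, 1.0]
finger_gap: 0.515
time_s: 26.1
tcp_pos: [0.6446, 0.1152, 0.3264]
tool_rot: [-0.0, 1.0, -0.0, 0.0]
wrist_force: [-0.2, -0.4, -0.1]
finger_gap: 0.517
tcp [0.6446 0.1152 0.3264] t 26.1 gap 0.517 F [-0.22 -0.39 -0.05] tooly deg 90.01 tilt [ 6.e-04 -1.e-04 -1.e+00]
slide mm [ -0.3   0.3 184.4]
```

View pics/s5.png

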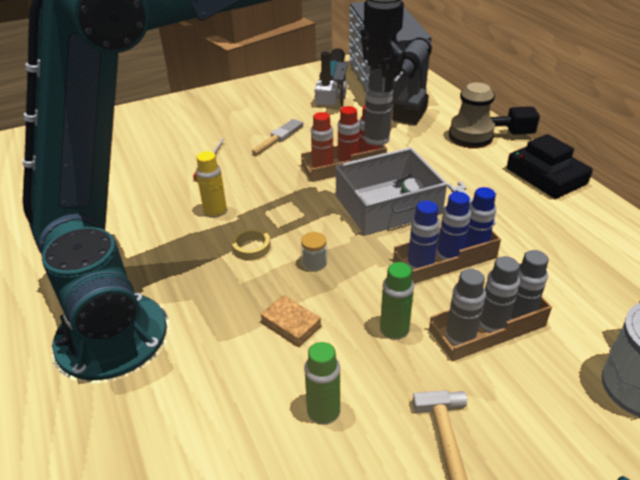

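The empty primer hangs upright above the tub, at (377,110). I'll lower it in.

```bash
python3 -m crank '{"claw":[0.3,0.3,0.3,0.3,0.3],"slide":[[0,0,25],[0,0,45],[0,0,45],[0,0,35],[0,0,18]],"rot":[[0,0,0],[0,0,0],[0,0,0],[0,0,0],[0,0,0]]}'
python3 -m crank '{"claw":[0.3,0.3,0.3,0.3],"slide":[[0,0,12],[0,0,5],[0,0,2],[0,0,0]],"rot":[[0,0,0],[0,0,0],[0,0,0],[0,0,0]]}'
python3 d.py .645 .1155 .139
python3 -m crank '{"claw":[0.3,0.6,0.8,1,1],"slide":[[0,0,1],[0,0,0],[0,0,0],[0,0,0],[0,0,0]],"rot":[[0,0,0],[0,0,0],[0,0,0],[0,0,0],[0,0,0]]}'
python3 -m crank '{"claw":[1,1,1,1,1],"slide":[[0,0,-10],[0,0,-45],[0,0,-50],[40,0,-10],[60,0,0]],"rot":[[0,0,0],[0,0,0],[0,0,0],[0,0,0],[0,0,0]]}'
python3 -m crank '{"claw":[1,1,1,1,1],"slide":[[60,0,0],[60,0,0],[30,0,0],[0,0,0],[0,0,0]],"rot":[[0,0,0],[0,0,0],[0,0,0],[0,0,0],[0,0,0]]}'
python3 -c "
from m import *
snap('side','s6.png');c=snap('top','t6.png');tops(c);tops(c,.055,.075)"
```

```text
time_s: 26.78
tcp_pos: [0.6437, 0.1154, 0.1553]
tool_rot: [-0.0, 1.0, -0.0, -0.002]
wrist_force: [-0.2, 1.0, -0.5]
finger_gap: 0.517
time_s: 27.28
tcp_pos: [0.6455, 0.1161, 0.1399]
tool_rot: [-0.001, 1.0, 0.0, 0.001]
wrist_force: [1.3, 0.7, -0.6]
finger_gap: 0.513
tcp [0.6455 0.1161 0.1399] t 27.275 gap 0.513 F [ 1.32  0.67 -0.56] tooly deg 90.08 tilt [ 1.9e-03  3.0e-04 -1.0e+00]
slide mm [ 0.5 -0.6  0.9]
time_s: 27.9
tcp_pos: [0.6449, 0.116, 0.1377]
tool_rot: [-0.001, 1.0, 0.0, -0.0]
wrist_force: [-0.3, 0.2, 0.8]
finger_gap: 1.006
time_s: 28.52
tcp_pos: [0.5456, 0.1158, 0.2555]
tool_rot: [-0.0, 1.0, 0.0, 0.003]
wrist_force: [-0.2, -0.1, -0.1]
finger_gap: 0.999
time_s: 29.15
tcp_pos: [0.3957, 0.1157, 0.2536]
tool_rot: [-0.001, 1.0, 0.0, 0.001]
wrist_force: [0.1, -0.0, 0.1]
finger_gap: 1.002
[38. 17.] 455 mean [0.9222 0.5577 0.1564] circ 0.9385 0.577 0.0453 [36 37 37]
[392. 107.] 474 mean [ 0.7603 -0.1201  0.1583] circ 0.7625 -0.1214 0.0227 [ 46  62 116]
[168. 115.] 485 mean [0.7367 0.3017 0.158 ] circ 0.7388 0.3034 0.0231 [119  33  31]
[497. 131.] 490 mean [ 0.7184 -0.3168  0.1579] c
[... 1817 characters left out ...]
 circ 0.7006 -0.1074 0.0274 [19 23 42]
[179. 161.] 85 mean [0.6691 0.3003 0.0648] circ 0.6786 0.3119 0.0275 [48 16 15]
[471. 177.] 80 mean [ 0.6506 -0.2924  0.0638] circ 0.6601 -0.3038 0.0276 [34 34 33]
[177. 196.] 70 mean [0.5984 0.301  0.0646] circ 0.6043 0.3106 0.0253 [50 17 16]
[469. 211.] 73 mean [ 0.58   -0.2879  0.0648] circ 0.5877 -0.3011 0.0275 [34 35 34]
[268. 206.] 111 mean [0.5825 0.1186 0.0646] circ 0.5839 0.1187 0.0841 [57 57 56]
[323. 280.] 546 mean [0.4353 0.0041 0.0686] circ 0.4359 0.0044 0.0274 [160 130  72]
[480. 352.] 79 mean [ 0.2979 -0.312   0.0651] circ 0.2938 -0.3254 0.0269 [20 41 22]
[321. 472.] 173 mean [ 0.0581 -0.0004  0.0619] circ 0.0472 -0.0007 0.0493 [25 35 34]
```

View pics/s6.png

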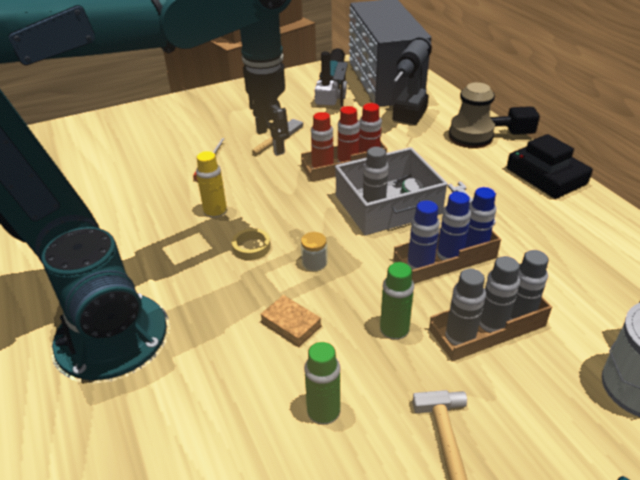

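View pics/t6.png

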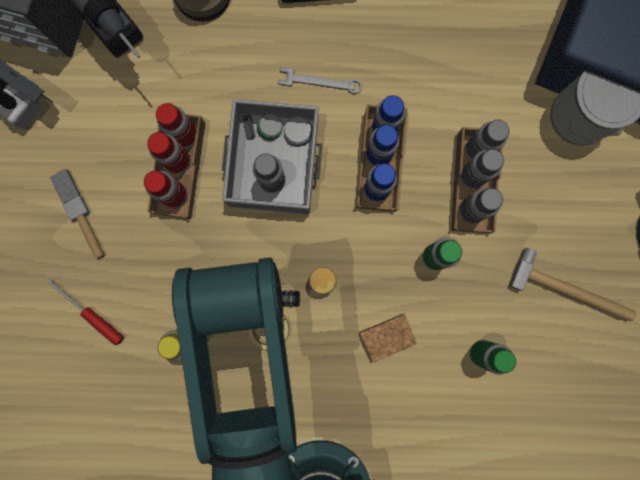

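Every can stands where it belongs: red (157,182), blue (382,182) and full primer (488,203) in their cartons, empty primer (268,168) in the tub, all with tops at z 0.158. The jar (322,280) has not moved, and the arm is clear.

```bash
python3 -c "
from h import *
print(robot.job_done())"; python3 d.py
```

```text
the job is handed in; nothing more can be done
None
the job is handed in; nothing more can be done
```

The job is handed in. The red, blue and full primer cans stand in the free places of their cartons, and the empty primer stands upright in the scrap tub. No verdict was reported.

- **Weighing:** lifted, the primer that started nearer the jar pulled about 3.4 N, so I took it as the full one. The other pulled about 0.85 N, so it was the empty. Single readings scatter by about 1 N, so I averaged six for each.
- **Placing:** in the last top picture, at about 29 s on the robot's clock, all four tops were at z ≈ 0.158 m, as expected for cans standing on the 4 mm floors. Each can was within about 2 mm of its target. The pictures showed them upright.
- **Jar and arm:** the jar was within about 1 mm of where it started, and the arm was clear of everything, with the gripper open.
- **A disagreement:** the stock cans' tops in each carton line up 6–8 degrees off the carton walls. I took the carton centres from the walls and checked them against the nearer stock can. They agreed to within about 5 mm, inside the 22 mm tolerance.

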